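# Stand the right bottle in the anti-tip holder

### The job

Of the three containers standing at the near end of the bench (a small bottle, a varnish jar and a glue bottle) only one is slim enough to go into the round wooden anti-tip holder. Stand that one in the holder, fully down on its floor and upright, and leave the other two standing on the bench. Do not tip any of them over.

Things in the scene. Friction and masses are not known exactly. Their poses are not given: they have to be found in the camera images.
- holder: Turned pale wooden holder, screwed to the bench, so it does not move: a round foot 94 mm across and 8 mm thick, on it a round sleeve 60 mm across outside with a flared mouth 80 mm across outside; 46 mm high in all. The round hole is 46 mm wide at the bottom and for the first 22 mm above its floor, then widens as a funnel to 66 mm at the rim. Its floor lies 10 mm above the bench. Origin: centre of its underside; z up.
- holder_floor (a point): Centre of the floor of the holder's hole, 10 mm above the bench and 36 mm below the rim.
- small_bottle: Small pale plastic bottle with a white cap and a paper label, round, 38 mm across, 97 mm tall; straight sides up to 82 mm, then a cap 27 mm across; about 40 to 85 g. Origin: centre of its underside; z up along the bottle. Stands on the bench.
- varnish_jar: Brown glass jar with a black lid and a paper label, round, 56 mm across, 82 mm tall. Origin: centre of its underside; z up. Stands on the bench.
- glue_bottle: White glue bottle with a pointed orange nozzle, round, 49 mm across, 156 mm tall. Origin: centre of its underside; z up. Stands on the bench.
Not all that is in view belongs to the job. There is more than one size of the glue_bottle; the one meant has the size given above.

How it is judged:
By the outcome, as a careful person would: the job done as asked, in the order asked, and still so for the second after the job is handed in, with the robot touching nothing.
It also fails if it takes over 48 s, if anything falls off the work surface, if the arm or the gripper's body presses on something with over 40 N, if the wrist force passes 120 N, or if a joint passes its speed limit or range.

### The arm

A 7-joint arm with a two-finger parallel gripper is mounted at the origin on a cart in front of the work surface, level with it; the furniture and walls round the work are solid. World frame = base frame: x ahead of the robot, y to its left, z up, the work surface at z = 0. Lengths are in m, angles in degrees, forces in N, time in s.
With the tool pointing down it reaches from about 0.425 to 0.875 m from the base axis. Payload 4.7 kg.
Tool frame: the origin (TCP) lies between the finger pads; the fingertips stand 17 mm ahead of it and the grasp point (between the pads) lies 2 mm behind it; z points along the fingers, y is the line along which they close (so a half turn about z gives the same grasp; the last joint's range is limited). The gripper opens to 87 mm and grips with 3 to 60 N. Pads are 19 mm wide; open, the fingers measure 117 mm over their backs; the gripper's body (75 mm by 190 mm) begins 51 mm behind the grasp point.
Start: joints at [-68.291, 18.392, -4.016, 83.108, 1.295, 78.541, -3.26], TCP at [0.232, 0.607, 0.203] pointing down, gripper open.
Joint ranges: [-163.93, 163.93], [-17.29, 119.83], [-79.2, 71.16], [3.27, 140.29], [-89.18, 269.18], [5.43, 117.66], [-154.24, 154.24]. Speed limits (degrees/s): [147.25, 147.25, 180, 180, 180, 180, 180].

### API

Orientations are given as [roll, pitch, yaw] about the fixed x, y, z axes, in that order (R = Rz(yaw) Ry(pitch) Rx(roll)).
In Python, from cell import env, cams gives the robot as it stands.
- The arm moves only by the shell command python3 -m pendant 'ROWS' [FORCE]. ROWS is JSON, a list of rows, each an object of numbers: "tx", "ty", "tz": the shift along the tool's x, y, z each as a share of 0.05 m, from -1 to 1; "spin": the turn about the tool's z as a share of 4 degrees, from -1 to 1; "claw": the closure, from 0 (fully open) to 1 (shut). A call has 1 to 10 rows; each row shifts and turns the commanded pose from where the row before left it, along the tool's axes as they then stand; what a row does not reach is not made up. A row lasts 1/8 s, in which the tool goes at most 62.5 mm and 10.7 degrees, less where a joint would pass 70% of its speed; a pose out of reach is approached as far as the arm can. A call with a number of a shift or a turn outside -1 to 1 is refused whole. A call with a gripper value outside its range is refused whole. The fingers move at their own pace and stop on an object; FORCE is the grip in N (left out, the last holds). Time passes only in rows, so rows that do not move let the fingers close. It gives the time, the measured TCP pose, the force, the opening and the grip force at its end, in the units of the state.
- env.get_obs(): the state, without advancing time (a new reading comes with each control period).
- cams.read_camera(name): name is "side" or "top" or "wrist"; returns the picture (480x640x3 uint8, red, green, blue); there is no depth.
- cams.camera_info(name): a dict with "fx", "fy", "cx", "cy" (pixels), "rvec" (rotation vector, rad) and "tvec" (3), from world to camera coordinates, as OpenCV has them. Camera axes: x right, y down, z forward; pixel columns grow to the right and rows downward; lengths in m; the calibration is good to about 2 mm. The wrist camera is an equidistant fisheye: a pixel r from the principal point sees the ray r / f radians off the axis. A picture is of the moment at which its call begins: read the wrist's pose just before it. camera_info takes no time and is no camera call; for the wrist camera it gives the pose at the moment of the call.
- env.sign_off(): hands the job in; it is judged then, once.
The state is a dict: "time_s": time; "qpos": joint angles; "joint_velocities": joint speeds; "effort": joint torques, N m; "tool_pos": TCP position; "tool_rot": TCP orientation; "force": force on the tool from outside, world axes, zero at the start; "wrist_torque": the same for the moment, N m; "grip_width": finger opening in m; "grasp_force": force on a finger pad.
Only numpy, scipy, OpenCV 4.12 (cv2) and the standard library are available. Lean on these libraries where they do the work, as an engineer would, in place of code of your own. Each camera call takes 0.05 s, during which the arm holds its last target. There are 200 camera calls.

## Working session

There is one attempt and no reset: what is moved stays moved. The work goes in short steps, Python scripts to look and compute and a shell command to move; the robot and the scene stay as the last step left them, time stands still between calls to the robot, and variables do not carry over. Pictures are saved under pics/ and viewed, at most 10 in all, crops included, and the job is handed in when it is done.

```bash
mkdir -p pics
python3 - <<'E'
from cell import env,cams
import cv2,numpy as np
for n in("side","top"):
    im=cams.read_camera(n); cv2.imwrite(f"pics/{n}0.png",im[:,:,::-1])
    print(n,cams.camera_info(n))
o=env.get_obs();print({k:np.round(o[k],3) for k in("time_s","tool_pos","tool_rot","force","grip_width")})
E
```

```text
side {'fx': 598.7430267791801, 'fy': 598.7430267791801, 'cx': 331.2382960082771, 'cy': 234.36034772906098, 'rvec': array([ 2.33415094, -0.09558778,  0.03651289]), 'tvec': array([-0.47879244, -0.03554786,  1.29263072])}
top {'fx': 521.1510392893282, 'fy': 521.1510392893282, 'cx': 313.2988857148084, 'cy': 235.97853735053445, 'rvec': array([ 2.19204211, -1.99050336,  0.23029105]), 'tvec': array([-0.16500528,  0.46439458,  0.94626404])}
{'time_s': np.float64(0.1), 'tool_pos': array([0.232, 0.607, 0.202]), 'tool_rot': array([-1.79901e+02,  5.00000e-03,  1.59100e+02]), 'force': array([-1.129,  0.104, -0.261]), 'grip_width': np.float64(0.087)}
```

View pics/top0.png

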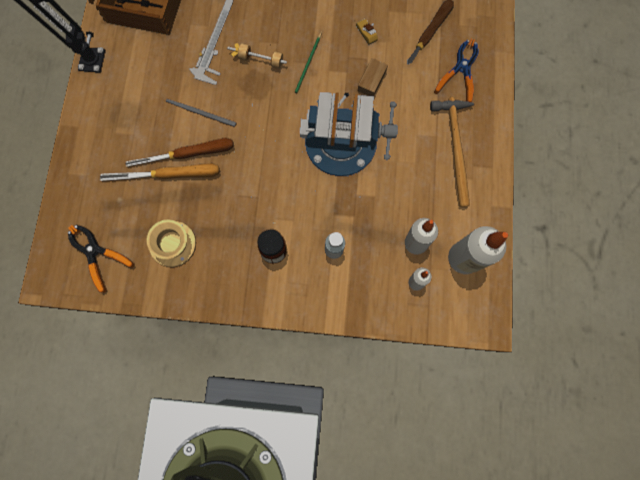

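View pics/side0.png

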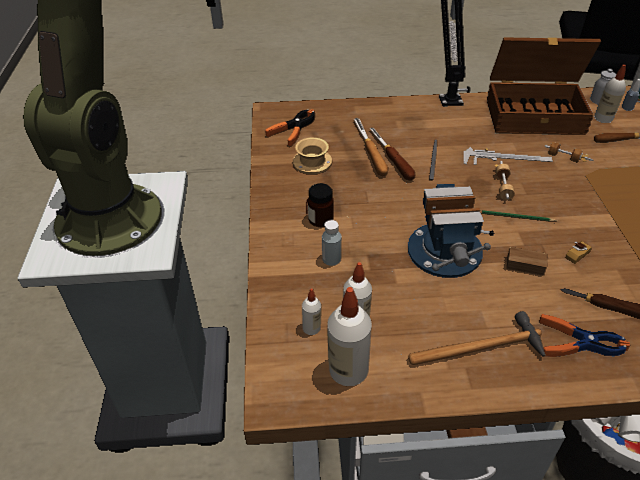

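Top view: the small bottle, with its white cap, is at (335,245), the jar at (272,247) and the holder at (168,242). Glue bottles of three sizes are at (421,237), (477,250) and (420,280). In the side view the bottle is at (331,243), the jar at (320,206) and the holder at (312,155).

Possible mix-ups for the small bottle: the mini glue bottle at top (420,280), which has an orange nozzle, and the bottle far back at side (605,85), which is off at the far end. I choose the white-capped one at top (335,245) and will check it in a close crop.

```bash
cat > h.py <<'E'
import cv2,numpy as np
from cell import env,cams
def ray(n,u,v):
    c=cams.camera_info(n);R=cv2.Rodrigues(c["rvec"])[0]
    d=R.T@np.array([(u-c["cx"])/c["fx"],(v-c["cy"])/c["fy"],1]);return -R.T@c["tvec"],d
def at(n,u,v,z):
    o,d=ray(n,u,v);return o+d*(z-o[2])/d[2]
def proj(n,P):
    c=cams.camera_info(n);K=np.array([[c["fx"],0,c["cx"]],[0,c["fy"],c["cy"]],[0,0,1]])
    return cv2.projectPoints(np.array(P,float).reshape(-1,3),c["rvec"],c["tvec"],K,None)[0].reshape(-1,2)
def ring(x,y,r,z,n=72):
    a=np.linspace(0,2*np.pi,n);return np.c_[x+r*np.cos(a),y+r*np.sin(a),0*a+z]
E
python3 - <<'E'
from h import *
b=(at("top",336,238,.097)+at("side",331,225,.097))/2
h=(at("top",167,241,.046)+at("side",312,146,.046))/2
for n,bb,hh in(("top",(336,238),(167,241)),("side",(331,225),(312,146))):print(n,at(n,*bb,.097),at(n,*hh,.046))
tiles=[]
for n in("top","side"):
    im=cv2.imread(f"pics/{n}0.png");S=5
    for (x,y),rs in((b[:2],[(.019,0),(.019,.082),(.0135,.097)]),(h[:2],[(.047,0.008),(.040,.046),(.033,.046)])):
        c=proj(n,[x,y,.045])[0].round().astype(int)
        t=im[c[1]-29:c[1]+29,c[0]-39:c[0]+39];t=cv2.resize(t,None,fx=S,fy=S,interpolation=2)
        for r,z in rs:
            p=(proj(n,ring(x,y,r,z))-(c-[39,29])+.5)*S
            cv2.polylines(t,[p.round().astype(int)],True,(0,0,255),1)
        tiles.append(t)
cv2.imwrite("pics/c1.png",np.vstack([np.hstack(tiles[:2]),np.hstack(tiles[2:])]))
E
```

```text
top [ 0.46820957 -0.16237724  0.097     ] [0.44291294 0.16080219 0.046     ]
side [ 0.46676257 -0.16643826  0.097     ] [0.44840916 0.16276578 0.046     ]
```

View pics/c1.png

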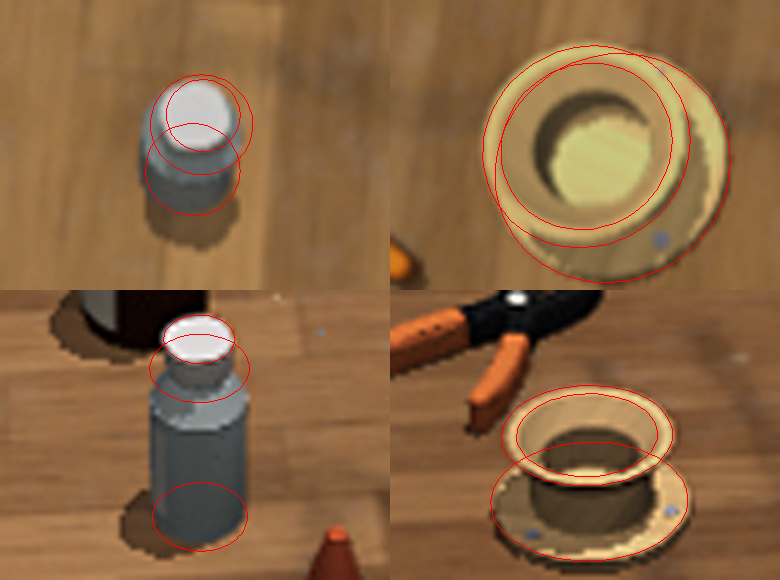

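The crop confirms the choice: it is a plain bottle with a white cap and no nozzle, and the model rings fit. The bottle stands at about (0.468,-0.163) and the holder at (0.446,0.162). I'll swing over in an arc to yaw 90.

```bash
python3 -m pendant '[{"tx":-0.9,"ty":-0.1,"spin":1},{"tx":-0.9,"ty":-0.1,"spin":1},{"tx":-0.9,"ty":-0.1,"spin":1},{"tx":-0.9,"ty":-0.1,"spin":1},{"tx":-0.9,"ty":-0.1,"spin":1},{"tx":-0.9,"ty":-0.1,"spin":1},{"tx":-0.9,"ty":-0.1,"spin":1},{"tx":-0.9,"ty":-0.1,"spin":1},{"tx":-0.9,"ty":-0.1,"spin":1},{"tx":-0.9,"ty":-0.1,"spin":1}]' && python3 -m pendant '[{"tx":-0.9,"ty":-0.1,"spin":1},{"tx":-0.9,"ty":-0.1,"spin":1},{"tx":-0.9,"ty":-0.1,"spin":1},{"tx":-0.9,"ty":-0.1,"spin":1},{"tx":-0.9,"ty":-0.1,"spin":1},{"tx":-0.9,"ty":-0.1,"spin":1},{"tx":-0.9,"ty":-0.1,"spin":1},{"spin":0.28},{}]'
python3 - <<'E'
from h import *
for k,u,v,z in(("jar",272,243,.082),("glue",424,227,.14),("small glue",422,273,.08),("vise top",345,115,.08)):print(k,at("top",u,v,z))
E
```

```text
jar [ 0.45080864 -0.0451669   0.082     ]
glue [ 0.49271849 -0.31356835  0.14      ]
small glue [ 0.42163172 -0.32564126  0.08      ]
vise top [ 0.72240405 -0.15890965  0.08      ]invalid input at $[0]: expected keys tx, ty, tz, spin, claw
```

```bash
python3 -m pendant '[{"tx":-0.9,"ty":-0.1,"tz":0,"spin":1,"claw":0},{"tx":-0.9,"ty":-0.1,"tz":0,"spin":1,"claw":0},{"tx":-0.9,"ty":-0.1,"tz":0,"spin":1,"claw":0},{"tx":-0.9,"ty":-0.1,"tz":0,"spin":1,"claw":0},{"tx":-0.9,"ty":-0.1,"tz":0,"spin":1,"claw":0},{"tx":-0.9,"ty":-0.1,"tz":0,"spin":1,"claw":0},{"tx":-0.9,"ty":-0.1,"tz":0,"spin":1,"claw":0},{"tx":-0.9,"ty":-0.1,"tz":0,"spin":1,"claw":0}]' && python3 -m pendant '[{"tx":-0.9,"ty":-0.1,"tz":0,"spin":1,"claw":0},{"tx":-0.9,"ty":-0.1,"tz":0,"spin":1,"claw":0},{"tx":-0.9,"ty":-0.1,"tz":0,"spin":1,"claw":0},{"tx":-0.9,"ty":-0.1,"tz":0,"spin":1,"claw":0},{"tx":-0.9,"ty":-0.1,"tz":0,"spin":1,"claw":0},{"tx":-0.9,"ty":-0.1,"tz":0,"spin":1,"claw":0},{"tx":-0.9,"ty":-0.1,"tz":0,"spin":1,"claw":0},{"tx":-0.9,"ty":-0.1,"tz":0,"spin":1,"claw":0},{"tx":0,"ty":0,"tz":0,"spin":1,"claw":0},{"tx":0,"ty":0,"tz":0,"spin":0.28,"claw":0}]'
```

```text
time_s: 1.1
tool_pos: [0.5015, 0.3701, 0.2021]
tool_rot: [-180.0, 0.0, 127.0]
force: [1.3, 0.3, 0.5]
grip_width: 0.0871
grasp_force: 0.0
time_s: 2.35
tool_pos: [0.6036, 0.0288, 0.2022]
tool_rot: [-180.0, -0.0, 89.9]
force: [-0.1, 0.1, -0.4]
grip_width: 0.0873
grasp_force: 0.0
```

```bash
python3 -m pendant '[{"tx":-0.96,"ty":-0.68,"tz":0,"spin":0,"claw":0},{"tx":-0.96,"ty":-0.68,"tz":0,"spin":0,"claw":0},{"tx":-0.96,"ty":-0.68,"tz":0,"spin":0,"claw":0},{"tx":-0.96,"ty":-0.68,"tz":0,"spin":0,"claw":0},{"tx":0,"ty":0,"tz":0,"spin":0,"claw":0},{"tx":0,"ty":0,"tz":0,"spin":0,"claw":0}]'
cat >> h.py <<'E'
def wproj(c,P):
    K=np.array([[c["fx"],0,c["cx"]],[0,c["fy"],c["cy"]],[0,0,1]])
    return cv2.fisheye.projectPoints(np.array(P,float).reshape(-1,1,3),np.array(c["rvec"],float).reshape(3,1),np.array(c["tvec"],float).reshape(3,1),K,np.zeros(4))[0].reshape(-1,2)
E
python3 - <<'E'
from h import *
o=env.get_obs();c=cams.camera_info("wrist");im=cams.read_camera("wrist")[:,:,::-1].copy()
cv2.imwrite("pics/w1raw.png",im);print(o["tool_pos"],c)
for r,z in((.019,0),(.019,.07),(.0135,.097)):
    cv2.polylines(im,[wproj(c,ring(.468,-.163,r,z)).round().astype(int)],True,(0,0,255),1)
cv2.imwrite("pics/w1.png",im)
E
```

```text
time_s: 3.1
tool_pos: [0.4684, -0.1615, 0.2027]
tool_rot: [180.0, -0.1, 90.1]
force: [0.3, -0.1, 0.5]
grip_width: 0.0866
grasp_force: 0.0
[ 0.4683983  -0.16147499  0.20272333] {'fx': 371.64829954431775, 'fy': 371.64829954431775, 'cx': 319.11178162944725, 'cy': 237.11205405707287, 'rvec': array([-2.86025527e+00, -1.09421686e-03,  4.32387856e-04]), 'tvec': array([-0.46867974, -0.18892197,  0.34557658])}
```

View pics/w1.png

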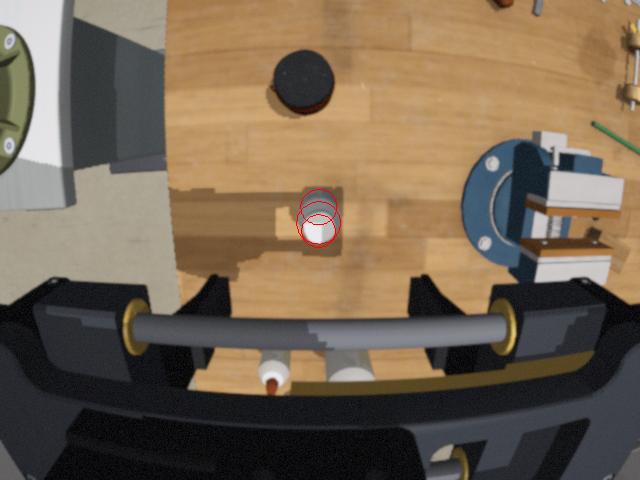

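The wrist view shows the cap at (318,230), within about 1 px of the model ring, so the position is good. Descending to grasp at about 62 mm up the bottle.

```bash
python3 -m pendant '[{"tx":-0.03,"ty":0,"tz":0.71,"spin":0,"claw":0},{"tx":0,"ty":0,"tz":0.71,"spin":0,"claw":0},{"tx":0,"ty":0,"tz":0.71,"spin":0,"claw":0},{"tx":0,"ty":0,"tz":0.71,"spin":0,"claw":0},{"tx":0,"ty":0,"tz":0,"spin":0,"claw":0},{"tx":0,"ty":0,"tz":0,"spin":0,"claw":0.3},{"tx":0,"ty":0,"tz":0,"spin":0,"claw":0.45},{"tx":0,"ty":0,"tz":0,"spin":0,"claw":0.5},{"tx":0,"ty":0,"tz":0,"spin":0,"claw":0.55},{"tx":0,"ty":0,"tz":0,"spin":0,"claw":0.6}]' 12 && python3 -m pendant '[{"tx":0,"ty":0,"tz":0,"spin":0,"claw":0.7},{"tx":0,"ty":0,"tz":0,"spin":0,"claw":1},{"tx":0,"ty":0,"tz":0,"spin":0,"claw":1},{"tx":0,"ty":0,"tz":0,"spin":0,"claw":1}]' 12
```

```text
time_s: 4.4
tool_pos: [0.468, -0.1644, 0.0609]
tool_rot: [180.0, -0.0, 90.0]
force: [-0.2, 0.3, -0.7]
grip_width: 0.0452
grasp_force: 0.0
time_s: 4.9
tool_pos: [0.468, -0.1644, 0.0607]
tool_rot: [180.0, -0.0, 90.0]
force: [0.1, -0.2, -0.2]
grip_width: 0.0361
grasp_force: 12.0
```

```bash
python3 -m pendant '[{"tx":0,"ty":0,"tz":-0.2,"spin":0,"claw":1},{"tx":0,"ty":0,"tz":-0.5,"spin":0,"claw":1},{"tx":0,"ty":0,"tz":-0.8,"spin":0,"claw":1},{"tx":0,"ty":0,"tz":-0.8,"spin":0,"claw":1},{"tx":0,"ty":0,"tz":-0.3,"spin":0,"claw":1},{"tx":0,"ty":0,"tz":0,"spin":0,"claw":1}]' 16 && python3 -m pendant '[{"tx":0.4,"ty":0,"tz":0,"spin":0,"claw":1},{"tx":0.8,"ty":0,"tz":0,"spin":0,"claw":1},{"tx":0.9,"ty":-0.1,"tz":0,"spin":0,"claw":1},{"tx":0.9,"ty":-0.1,"tz":0,"spin":0,"claw":1},{"tx":0.9,"ty":-0.1,"tz":0,"spin":0,"claw":1},{"tx":0.9,"ty":-0.1,"tz":0,"spin":0,"claw":1},{"tx":0.9,"ty":-0.04,"tz":0,"spin":0,"claw":1},{"tx":0.5,"ty":0,"tz":0,"spin":0,"claw":1},{"tx":0.3,"ty":0,"tz":0,"spin":0,"claw":1},{"tx":0,"ty":0,"tz":0,"spin":0,"claw":1}]'
python3 - <<'E'
from h import *
x,y,z=env.get_obs()["tool_pos"];print(x,y,z)
hx,hy=.4455,.162
c=cams.camera_info("wrist");T=[cams.read_camera(n)[:,:,::-1].copy() for n in("wrist","side","top")]
R=[(hx,hy,.047,.008),(hx,hy,.040,.046),(hx,hy,.033,.046)]; zb=z-.0607
B=[(x,y,.019,zb),(x,y,.0135,zb+.097)]
for rs,col in((R,(0,0,255)),(B,(255,0,0))):
  for a,b,r,zz in rs:
    for n,t in zip(("wrist","side","top"),T):
      p=wproj(c,ring(a,b,r,zz)) if n=="wrist" else proj(n,ring(a,b,r,zz))
      cv2.polylines(t,[(p*8).round().astype(int)],True,col,1,shift=3)
f=lambda n,t,S,cc:cv2.resize(t[cc[1]-290//S//1:cc[1]+290//S,cc[0]-400//(2*S):cc[0]+400//(2*S)],None,fx=S,fy=S)
cs=proj("side",[hx,hy,.1])[0].astype(int)
w=cv2.resize(T[0][60:440,120:520],(400,380));s=T[1][cs[1]-47:cs[1]+48,cs[0]-50:cs[0]+50];s=cv2.resize(s,(400,380),interpolation=2)
cv2.imwrite("pics/c2.png",np.hstack([w,s]))
E
```

```text
time_s: 5.65
tool_pos: [0.4683, -0.1644, 0.1913]
tool_rot: [179.9, -0.0, 90.0]
force: [-1.1, 1.2, -1.1]
grip_width: 0.0359
grasp_force: 16.0
time_s: 6.9
tool_pos: [0.4454, 0.1607, 0.1895]
tool_rot: [-179.9, 0.1, 90.1]
force: [0.5, -0.9, -0.1]
grip_width: 0.036
grasp_force: 16.0
0.44535187758416617 0.1607253199932874 0.18945880472524346
```

View pics/c2.png

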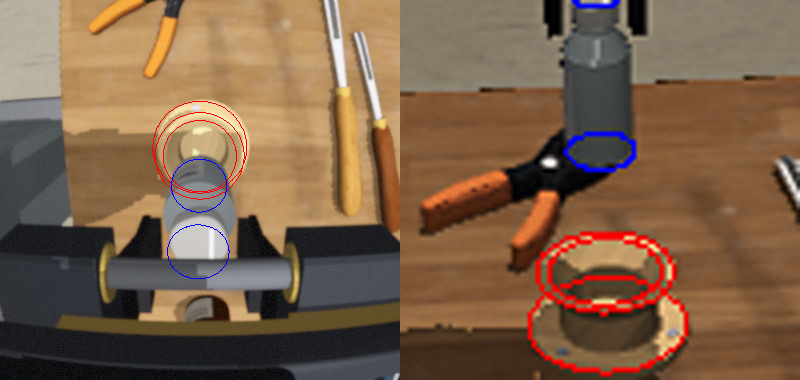

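The wrist and side views both show the holder (wrist crop around (200,148)) on its predicted rings. The bottle hangs upright where it was expected. Lowering with force checks.

```bash
python3 -m pendant '[{"tx":0.02,"ty":0,"tz":0.4,"spin":0,"claw":1},{"tx":0,"ty":0,"tz":0.5,"spin":0,"claw":1},{"tx":0,"ty":0,"tz":0.4,"spin":0,"claw":1},{"tx":0,"ty":0,"tz":0.3,"spin":0,"claw":1},{"tx":0,"ty":0,"tz":0.2,"spin":0,"claw":1},{"tx":0,"ty":0,"tz":0,"spin":0,"claw":1}]' && python3 -m pendant '[{"tx":0,"ty":0,"tz":0.1,"spin":0,"claw":1},{"tx":0,"ty":0,"tz":0.1,"spin":0,"claw":1},{"tx":0,"ty":0,"tz":0,"spin":0,"claw":1}]'
```

```text
time_s: 7.8
tool_pos: [0.4458, 0.1612, 0.1002]
tool_rot: [-180.0, 0.0, 90.0]
force: [0.3, -0.4, -0.2]
grip_width: 0.0361
grasp_force: 16.0
time_s: 8.18
tool_pos: [0.4458, 0.1616, 0.0904]
tool_rot: [-180.0, 0.0, 90.0]
force: [-0.8, -0.3, -0.5]
grip_width: 0.036
grasp_force: 16.0
```

```bash
python3 -m pendant '[{"tx":0,"ty":0,"tz":0.1,"spin":0,"claw":1},{"tx":0,"ty":0,"tz":0.1,"spin":0,"claw":1},{"tx":0,"ty":0,"tz":0.1,"spin":0,"claw":1},{"tx":0,"ty":0,"tz":0.06,"spin":0,"claw":1},{"tx":0,"ty":0,"tz":0,"spin":0,"claw":1}]' && python3 -m pendant '[{"tx":0,"ty":0,"tz":0.04,"spin":0,"claw":1},{"tx":0,"ty":0,"tz":0,"spin":0,"claw":1}]'
```

```text
time_s: 8.8
tool_pos: [0.4458, 0.1615, 0.0724]
tool_rot: [-180.0, 0.0, 90.0]
force: [0.3, -0.1, -0.6]
grip_width: 0.0357
grasp_force: 16.0
time_s: 9.05
tool_pos: [0.4461, 0.1617, 0.0708]
tool_rot: [180.0, -0.0, 90.0]
force: [-0.5, -0.5, -1.0]
grip_width: 0.0357
grasp_force: 16.0
```

```bash
python3 -m pendant '[{"tx":0,"ty":0,"tz":0.02,"spin":0,"claw":1},{"tx":0,"ty":0,"tz":0,"spin":0,"claw":1}]' && python3 -m pendant '[{"tx":0,"ty":0,"tz":0,"spin":0,"claw":0.58},{"tx":0,"ty":0,"tz":0,"spin":0,"claw":0.5},{"tx":0,"ty":0,"tz":0,"spin":0,"claw":0.4},{"tx":0,"ty":0,"tz":0,"spin":0,"claw":0.2},{"tx":0,"ty":0,"tz":0,"spin":0,"claw":0},{"tx":0,"ty":0,"tz":0,"spin":0,"claw":0},{"tx":0,"ty":0,"tz":0,"spin":0,"claw":0}]' && python3 -m pendant '[{"tx":0,"ty":0,"tz":-0.3,"spin":0,"claw":0},{"tx":0,"ty":0,"tz":-0.6,"spin":0,"claw":0},{"tx":0,"ty":0,"tz":-0.8,"spin":0,"claw":0},{"tx":0,"ty":0,"tz":-0.8,"spin":0,"claw":0},{"tx":0,"ty":0,"tz":-0.3,"spin":0,"claw":0},{"tx":0,"ty":0,"tz":0,"spin":0,"claw":0}]'
python3 - <<'E'
from h import *
x,y=.4458,.1617
T=cams.read_camera("side")[:,:,::-1].copy();A=T[80:400,225:425].copy()
for r,z in((.019,.010+.07),(.0135,.107)):
    cv2.polylines(T,[(proj("side",ring(x,y,r,z))*8).round().astype(int)],True,(0,0,255),1,shift=3)
cs=proj("side",[x,y,.06])[0].astype(int)
s=cv2.resize(T[cs[1]-40:cs[1]+40,cs[0]-25:cs[0]+25],(350,560),interpolation=2)
cv2.imwrite("pics/c3.png",np.hstack([s,cv2.resize(A,(350,560))]))
E
```

```text
time_s: 9.3
tool_pos: [0.4466, 0.1618, 0.0705]
tool_rot: [179.9, -0.0, 90.0]
force: [-0.3, -0.1, 5.5]
grip_width: 0.036
grasp_force: 16.0
time_s: 10.18
tool_pos: [0.446, 0.1617, 0.0697]
tool_rot: [180.0, -0.0, 90.0]
force: [-0.2, 0.1, 0.7]
grip_width: 0.0826
grasp_force: 0.0
time_s: 10.92
tool_pos: [0.4465, 0.1619, 0.2107]
tool_rot: [179.9, -0.1, 90.0]
force: [-0.3, 0.1, -1.1]
grip_width: 0.0873
grasp_force: 0.0
```

View pics/c3.png

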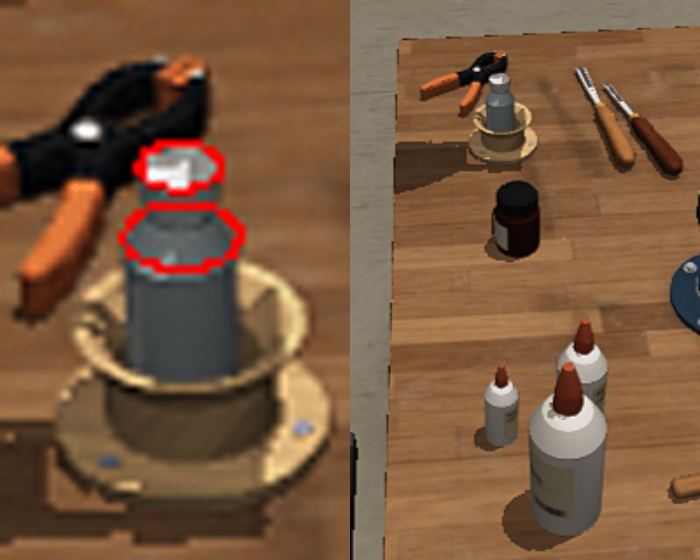

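The picture shows the bottle upright in the holder. Its cap (crop (178,168)) is on the ring for the seated height, and the 5.5 N contact confirmed the floor. The jar and the glue bottles are standing untouched.

```bash
python3 -c "from cell import env;print(env.sign_off())"
```

```text
the job is handed in; nothing more can be done
None
```

The small bottle is standing upright on the floor of the holder, the varnish jar and glue bottle are still standing untouched on the bench, and the job was handed in after about 11 s of the 48 s allowed.

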